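Complete four connector kits with their colour-coded boots

ROBOT

A 6-joint arm with a two-finger parallel gripper is mounted at the origin on the work surface. World frame = base frame: x ahead of the robot, y to its left, z up, the work surface at z = 0. Lengths are in m, angles in rad, forces in N, time in s.
With the tool pointing down it reaches from about 0.35 to 0.775 m from the base axis. Payload 7.3 kg.
Tool frame: the origin (TCP) lies midway between the tips of the shut fingers; the grasp point (between the pads) lies 19 mm behind it; z points along the fingers, y is the line along which they close (so a half turn about z gives the same grasp; the last joint's range is limited). The gripper opens to 92 mm and grips with 3 to 60 N. Pads are 19 mm wide; open, the fingers measure 130 mm over their backs; the gripper's body (75 mm by 190 mm) begins 47 mm behind the grasp point.
Start: joints at [-0.146, 0.342, 1.524, -0, 1.275, -0.146], TCP at [0.525, 0, 0.227] pointing down, gripper open.
Joint ranges: [-2.53, 2.53], [-0.77, 2.02], [0.04, 2.7], [-1, 4.14], [0.28, 2.66], [-3.11, 3.11]. Speed limits (rad/s): [2.57, 2.57, 3.14, 3.14, 3.14, 3.14].

INTERFACE

Orientations are given as a rotation vector (axis times angle).
In Python, from bench import manip gives the robot as it stands. The module is installed in compiled form; this text tells all that it offers.
- The arm moves only by the tool move_arm, never from a script. Its argument "increments" is a list of rows, each an object with "translation": the shift along the world's x, y, z in mm, a list of three; "twist": the turn about the world's z in degrees. A call has exactly 10 rows; each row is the pose to reach, as a shift and turn from the pose commanded when the call began; what a row does not reach only later rows make up. A row lasts 1/8 s, in which the tool goes at most 62.5 mm and 10.7 degrees, less where a joint would pass 70% of its speed; a pose out of reach is approached as far as the arm can. A call with a gripper value outside its range is refused whole. "hand" is the finger opening in mm, from 0 to 91.8, set as the call begins (left out, the last holds). The fingers move at their own pace and stop on an object; "grip_force" is the grip in N (left out, the last holds). Time passes only in rows, so rows that repeat a pose let the fingers close, or fill a call up. It gives the time, the measured TCP pose, the force, the opening and the grip force at its end, in the units of the state.
- manip.get_state(): the state, without advancing time (a new reading comes with each control period).
- manip.snapshot(name): name is "scene" or "side" or "wrist"; returns (picture, depth): 400x640x3 uint8, red, green, blue; 400x640 float32, m along the optical axis (not along the pixel's ray), 0 where there is no reading.
- manip.camera_info(name): a dict with "intrinsics" (3x3 intrinsics, pixels), "k1" (the pictures are not rectified: a ray, as slopes to the right and down, at radius r is drawn at 1 + k1 r^2 times it, then the intrinsics apply), "origin" and "orientation" of the camera in the world. Camera axes: x right, y down, z forward; pixel columns grow to the right and rows downward; lengths in m; the calibration is good to about 2 mm. A picture is of the moment at which its call begins: read the wrist's pose just before it. camera_info takes no time and is no camera call; for the wrist camera it gives the pose at the moment of the call.
- manip.finish_job(): hands the job in; it is judged then, once.
The state is a dict: "t": time; "joint_pos": joint angles; "dq": joint speeds; "joint_efforts": joint torques, N m; "ee_pos": TCP position; "ee_rot": TCP orientation; "contact_force": force on the tool from outside, world axes, zero at the start; "ft_torque": the same for the moment, N m; "opening": opening from 0.0 (shut) to 1.0 (fully open); "finger_force": force on a finger pad.
Only numpy, scipy, OpenCV 4.12 (cv2) and the standard library are available. Lean on these libraries where they do the work, as an engineer would, in place of code of your own. Each camera call takes 0.05 s, during which the arm holds its last target. There are 200 camera calls.

TASK

Complete the four connector kits: stand each coloured strain-relief boot upright in the empty round recess of the foam tray whose plug carries the coding ring of the same colour. Leave the two black boots standing where they are; they belong to another job.

Things in the scene. Friction and masses are not known exactly. Their poses are not given: they have to be found in the camera images.
- boot_red: red ribbed strain-relief boot, loose, standing upright, open end up: foot collar 30 mm across and 10 mm high, above it a straight barrel 24 mm across, 60 mm tall in all, about 30 g. Origin at the centre of its underside, z up along the barrel
- boot_yellow: yellow ribbed strain-relief boot, loose, standing upright, open end up: foot collar 30 mm across and 10 mm high, above it a straight barrel 24 mm across, 60 mm tall in all, about 30 g. Origin at the centre of its underside, z up along the barrel
- boot_blue: blue ribbed strain-relief boot, loose, standing upright, open end up: foot collar 30 mm across and 10 mm high, above it a straight barrel 24 mm across, 60 mm tall in all, about 30 g. Origin at the centre of its underside, z up along the barrel
- boot_white: white ribbed strain-relief boot, loose, standing upright, open end up: foot collar 30 mm across and 10 mm high, above it a straight barrel 24 mm across, 60 mm tall in all, about 30 g. Origin at the centre of its underside, z up along the barrel
- tray_red: kit tray, fixed: grey foam 116 x 94 x 26 mm (x, y, z) with the red plug. Origin: centre of underside. Empty round recess 46 mm across, 12 mm deep, dark flat floor at z = 14 mm, centre at x = -27, y = 0 mm (robot side). In a groove at x = +30 lies a metal plug along y, 76 x 23 mm, with a red coding ring; top at z = 32 mm. Turned up to 0.6 rad about z
- tray_yellow: kit tray, fixed: grey foam 116 x 94 x 26 mm (x, y, z) with the yellow plug. Origin: centre of underside. Empty round recess 46 mm across, 12 mm deep, dark flat floor at z = 14 mm, centre at x = -27, y = 0 mm (robot side). In a groove at x = +30 lies a metal plug along y, 76 x 23 mm, with a yellow coding ring; top at z = 32 mm. Turned up to 0.6 rad about z
- tray_blue: kit tray, fixed: grey foam 116 x 94 x 26 mm (x, y, z) with the blue plug. Origin: centre of underside. Empty round recess 46 mm across, 12 mm deep, dark flat floor at z = 14 mm, centre at x = -27, y = 0 mm (robot side). In a groove at x = +30 lies a metal plug along y, 76 x 23 mm, with a blue coding ring; top at z = 32 mm. Turned up to 0.6 rad about z
- tray_white: kit tray, fixed: grey foam 116 x 94 x 26 mm (x, y, z) with the white plug. Origin: centre of underside. Empty round recess 46 mm across, 12 mm deep, dark flat floor at z = 14 mm, centre at x = -27, y = 0 mm (robot side). In a groove at x = +30 lies a metal plug along y, 76 x 23 mm, with a white coding ring; top at z = 32 mm. Turned up to 0.6 rad about z
- boot_black_a: black boot of another job, of the same shape and size as the coloured ones, loose, upright; origin at the centre of its underside. Not to be moved
- boot_black_b: black boot of another job, of the same shape and size as the coloured ones, loose, upright; origin at the centre of its underside. Not to be moved
There are look-alikes about, which are no part of the job. Of the things that look like the boot_yellow, the smallest one is meant.

How it is judged:
At the end, for the whole second after the job is handed in: Each coloured boot stands at rest on the recess floor of the tray with its colour: within 10 mm of the centre along each tray axis, foot within 4 mm of the floor's height, upright within 0.12 rad. Both black boots are upright (0.3 rad) and within 20 mm of their start (x of boot_red in the frame of tray_red between -0.037 and -0.017 m and y of boot_red in the frame of tray_red between -0.01 and 0.01 m and z of boot_red in the frame of tray_red between 0.01 and 0.018 m and angle between each of boot_red, boot_yellow, boot_blue, boot_white's own z axis and vertical below 0.12 rad and linear speed of each of boot_red, boot_yellow, boot_blue, boot_white below 0.02 m/s and angular speed of each of boot_red, boot_yellow, boot_blue, boot_white below 0.2 rad/s and x of boot_yellow in the frame of tray_yellow between -0.037 and -0.017 m and y of boot_yellow in the frame of tray_yellow between -0.01 and 0.01 m and z of boot_yellow in the frame of tray_yellow between 0.01 and 0.018 m and x of boot_blue in the frame of tray_blue between -0.037 and -0.017 m and y of boot_blue in the frame of tray_blue between -0.01 and 0.01 m and z of boot_blue in the frame of tray_blue between 0.01 and 0.018 m and x of boot_white in the frame of tray_white between -0.037 and -0.017 m and y of boot_white in the frame of tray_white between -0.01 and 0.01 m and z of boot_white in the frame of tray_white between 0.01 and 0.018 m and distance of each of boot_black_a, boot_black_b from where it was at the start of the episode below 0.02 m and angle between each of boot_black_a, boot_black_b's own z axis and vertical below 0.3 rad); the robot touches nothing.
It fails at once if a black boot is shifted by more than 20 mm or knocked over (not (distance of boot_black_a from where it was at the start of the episode below 0.02 m and angle between boot_black_a's own z axis and vertical below 0.3 rad)).
It fails at once if a black boot is shifted by more than 20 mm or knocked over (not (distance of boot_black_b from where it was at the start of the episode below 0.02 m and angle between boot_black_b's own z axis and vertical below 0.3 rad)).
It also fails if it takes over 88 s, if anything falls off the work surface, if the arm or the gripper's body presses on something with over 40 N, if the wrist force passes 120 N, or if a joint passes its speed limit or range.

## Working session

There is one attempt and no reset: what is moved stays moved. The work goes in short steps, Python scripts to look and compute and a tool call to move; the robot and the scene stay as the last step left them, time stands still between calls to the robot, and variables do not carry over. Pictures are saved under pics/ and viewed, at most 14 in all, crops included, and the job is handed in when it is done.

Besides the shell and the picture viewer there is one more tool, called after "Call:" as name([rows], argument=value, ...), one row to a line, values as JSON. move_arm: Moves the arm, as the interface text tells. Its arguments: {"type":"object","properties":{"increments":{"type":"array"},"hand":{"type":"number"},"grip_force":{"type":"number"}},"required":["increments"]}

```bash
mkdir -p pics; cat > h.py <<'E'
import numpy as np, cv2
from bench import manip
from scipy.spatial.transform import Rotation as R
def shot(n):
    i=manip.camera_info(n); p,d=manip.snapshot(n); return p,d,i
def Rm(i):
    o=np.array(i["orientation"],float)
    return o if o.shape==(3,3) else R.from_rotvec(o).as_matrix() if o.size==3 else R.from_quat(o).as_matrix()
def cloud(d,i):
    K=np.array(i["intrinsics"],float);k=i["k1"]
    v,u=np.mgrid[0:d.shape[0],0:d.shape[1]]
    x=(u-K[0,2])/K[0,0];y=(v-K[1,2])/K[1,1]
    rd=np.hypot(x,y);r=rd.copy()
    for _ in range(15): r=rd/(1+k*r*r)
    s=np.where(rd>0,r/np.maximum(rd,1e-9),1)
    P=np.stack([x*s*d,y*s*d,d],-1)@Rm(i).T+np.array(i["origin"])
    P[d<=0]=np.nan
    return P
def save(f,p): cv2.imwrite('pics/'+f,cv2.cvtColor(p,cv2.COLOR_RGB2BGR))
E
python3 - <<'E'
from h import *
for n in("scene","side"):
    p,d,i=shot(n); save(n+'.png',p); np.savez(n+'.npz',p=p,d=d,P=cloud(d,i)); print(i)
print(manip.get_state())
E
```

```text
{'intrinsics': array([[373.73401058,   0.        , 315.89899566],
       [  0.        , 373.73401058, 199.64918735],
       [  0.        ,   0.        ,   1.        ]]), 'k1': -0.04734674274914428, 'origin': array([0.89397189, 0.70496319, 0.58339302]), 'orientation': array([-0.64910007, -2.51467206,  1.30296036])}
{'intrinsics': array([[469.13961264,   0.        , 323.85453747],
       [  0.        , 469.13961264, 199.27844943],
       [  0.        ,   0.        ,   1.        ]]), 'k1': -0.09479905252925745, 'origin': array([ 0.13937753, -0.77541577,  0.65222983]), 'orientation': array([-2.1343804 ,  0.47137432, -0.23708842])}
{'t': 0.1, 'joint_pos': array([-1.46000026e-01,  3.42661352e-01,  1.52488995e+00, -2.08213815e-05,
        1.27539722e+00, -1.46016455e-01]), 'dq': array([-8.68653755e-04, -2.69237226e-03, -2.02091310e-03, -1.12439590e-03,
       -1.31041967e-03, -6.63650571e-05]), 'joint_efforts': array([ 1.49919495e-03, -4.32001984e+01, -2.44694173e+01,  7.19219679e-02,
        5.25739230e-02, -9.79429342e-05]), 'ee_pos': array([5.24651305e-01, 6.71149682e-05, 2.26121157e-01]), 'ee_rot': array([-2.22065534e+00, -2.22070532e+00,  1.29551949e-03]), 'contact_force': array([-0.20149733, -0.0947144 ,  0.72807707]), 'ft_torque': array([-0.04745983,  0.05505464,  0.02885795]), 'finger_force': 0.0, 'opening': 1.0001673480553017}
```

View pics/scene.png

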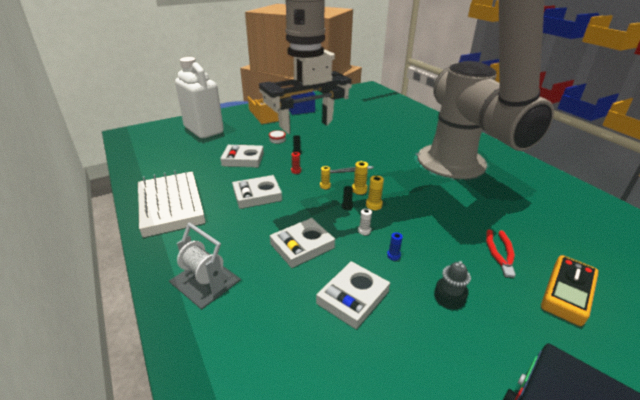

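View pics/side.png

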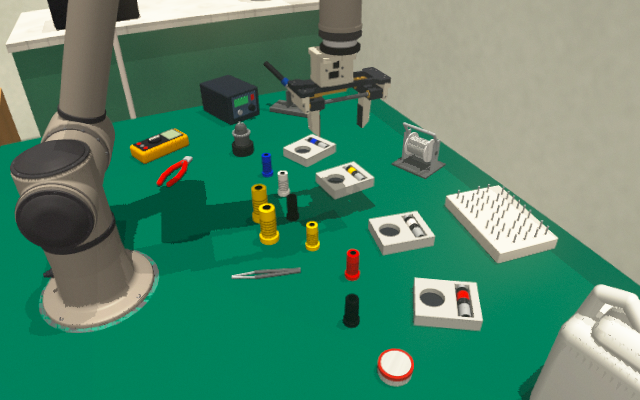

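Scene picture: yellow candidates are at (325,178), which is small, and at (361,177) and (375,192), which are both larger. I choose (325,178), seen in the side view at (313,235). Red is at (296,162), white (365,221), blue (396,246), and black (296,145) and (347,197). The tray rings are red (232,153), white (245,190), yellow (292,244) and blue (348,300).

```bash
cat > m.py <<'E'
from h import *
from scipy.optimize import least_squares
S={n:np.load(n+'.npz') for n in('scene','side')}
B={'red':((296,162),(352,264)),'yellow':((325,178),(313,236)),'blue':((396,246),(267,165)),'white':((365,221),(283,183)),'blackA':((296,145),(351,312)),'blackB':((347,197),(292,207)),'bigY1':((361,177),(268,222)),'bigY2':((375,192),(258,202))}
for b,px in B.items():
    for n,(u,v) in zip(S,px):
        P=S[n]['P'];q=P[v,u]
        if not np.isfinite(q).all(): q=np.nanmedian(P[v-3:v+4,u-3:u+4].reshape(-1,3),0)
        A=P.reshape(-1,3)
        near=np.hypot(*(A[:,:2]-q[:2]).T)<.03
        A=A[near&(A[:,2]>.006)]
        bb=A[(A[:,2]>.016)&(A[:,2]<.055)]
        c=np.array(S[n]['P'][v,u][:2])
        f=least_squares(lambda c:np.hypot(*(bb[:,:2]-c).T)-.012,bb[:,:2].mean(0),loss='soft_l1',f_scale=.002)
        print(b,n,'c',f.x.round(4),'ztop',np.percentile(A[:,2],98).round(3),len(bb),'res',np.abs(f.fun).mean().round(4))
T={'red':((250,165),(442,283)),'white':((262,196),(398,220)),'yellow':((290,240),(345,180)),'blue':((340,283),(308,150))}
for b,px in T.items():
    Q=[]
    for n,(u,v) in zip(S,px):
        P=S[n]['P'];q=np.nanmedian(P[v-6:v+7,u-6:u+7].reshape(-1,3),0)
        A=P.reshape(-1,3);A=A[(np.hypot(*(A[:,:2]-q[:2]).T)<.11)&(A[:,2]>.022)&(A[:,2]<.036)]
        (c,s,a)=cv2.minAreaRect((A[:,:2]*1000).astype(np.float32));print(b,n,np.round(c,1),np.round(s,1),round(a,1),len(A))
E
python3 m.py
```

```text
red scene c [ 0.4694 -0.1811] ztop 0.061 92 res 0.0012
red side c [ 0.4677 -0.1807] ztop 0.06 195 res 0.0008
yellow scene c [ 0.4337 -0.0664] ztop 0.334 98 res 0.001
yellow side c [ 0.4319 -0.0658] ztop 0.061 171 res 0.0008
blue scene c [0.4428 0.256 ] ztop 0.061 154 res 0.0007
blue side c [0.4415 0.2562] ztop 0.061 113 res 0.0013
white scene c [0.4503 0.1519] ztop 0.061 137 res 0.0008
white side c [0.4485 0.1525] ztop 0.061 136 res 0.0012
blackA scene c [ 0.4142 -0.2854] ztop 0.061 75 res 0.0014
blackA side c [ 0.4125 -0.2841] ztop 0.062 216 res 0.0007
blackB scene c [0.4338 0.0483] ztop 0.334 114 res 0.001
blackB side c [0.4316 0.0489] ztop 0.334 145 res 0.0011
bigY1 scene c [0.3623 0.0023] ztop 0.086 150 res 0.0018
bigY1 side c [ 0.3552 -0.0072] ztop 0.085 224 res 0.0017
bigY2 scene c [0.371  0.0816] ztop 0.085 159 res 0.0016
bigY2 side c [0.3634 0.0727] ztop 0.085 90 res 0.0014
red scene [ 607.6 -277.9] [209.4 126. ] 64.3 463
red side [ 584.3 -331.7] [ 99.1 117.3] 56.7 2067
white scene [ 620.8 -117.2] [ 99.9 115.3] 81.8 708
white side [ 619.9 -118.8] [ 99.1 121. ] 78.8 1267
yellow scene [607.  126.2] [117.7  96.7] 5.2 1251
yellow side [605. 126.] [119.1  99.7] 5.0 812
blue scene [588.8 310.5] [118.7  96.1] 21.8 1932
blue side [585.1 309.1] [122.9  99.5] 22.7 600
```

```bash
python3 - <<'E'
from h import *
a=cv2.imread('pics/scene.png')[125:265,200:440];cv2.imwrite('pics/c1.png',cv2.resize(a,None,fx=3.3,fy=3.3))
E
```

```text
(no output)
```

View pics/c1.png

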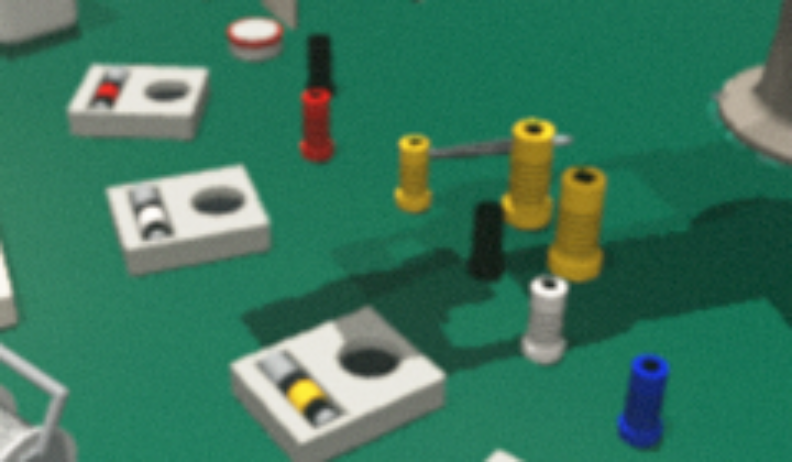

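The crop shows three yellow boots: the small one at crop (413,170), and two clearly larger at (530,170) and (578,220). The small one is the target. It measures 60 mm tall and the others 85 mm. I'm moving above it and then looking from close by.

Call:
move_arm([
  {"translation":[-40,-30,-10],"twist":0},
  {"translation":[-75,-54,-40],"twist":0},
  {"translation":[-92,-66,-75],"twist":0},
  {"translation":[-92,-66,-110],"twist":0},
  {"translation":[-92,-66,-110],"twist":0},
  {"translation":[-92,-66,-110],"twist":0},
  {"translation":[-92,-66,-110],"twist":0},
  {"translation":[-92,-66,-110],"twist":0},
  {"translation":[-92,-66,-110],"twist":0},
  {"translation":[-92,-66,-110],"twist":0},
], hand=70, grip_force=15)

```text
t: 1.35
ee_pos: [0.4331, -0.0659, 0.1169]
ee_rot: [2.221, 2.221, 0.0]
contact_force: [-0.2, 0.5, 0.4]
opening: 0.764
finger_force: 0.0
```

```bash
python3 - <<'E'
from h import *
p,d,i=shot('wrist');save('w1.png',p);P=cloud(d,i);np.savez('w1.npz',p=p,P=P);print(manip.get_state()['ee_pos'],i['origin'])
A=P.reshape(-1,3);m=(np.hypot(A[:,0]-.433,A[:,1]+.066)<.03)&(A[:,2]>.056)&(A[:,2]<.066)
print(m.sum(),(A[m].min(0)+A[m].max(0))/2,A[m].mean(0))
E
```

```text
[ 0.43306058 -0.06596474  0.11684267] [0.43338969 0.00910185 0.2758587 ]
645 [ 0.43210388 -0.0660822   0.05947689] [ 0.43189573 -0.06524885  0.06073928]
```

View pics/w1.png

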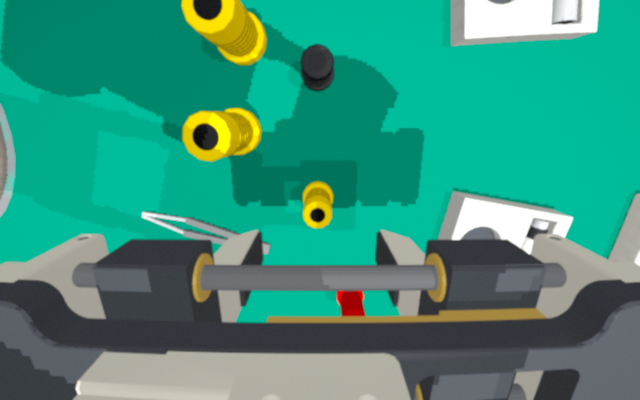

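The wrist view shows the small yellow boot at (317,205), between the fingers, with the big ones at (222,133) and (225,25). Measured at (432,-66), so the position holds. Descending.

Call:
move_arm([
  {"translation":[-1,0,-30],"twist":0},
  {"translation":[-1,0,-65],"twist":0},
  {"translation":[-1,0,-90],"twist":0},
  {"translation":[-1,0,-90],"twist":0},
  {"translation":[-1,0,-90],"twist":0},
  {"translation":[-1,0,-90],"twist":0},
  {"translation":[-1,0,-90],"twist":0},
  {"translation":[-1,0,-90],"twist":0},
  {"translation":[-1,0,-90],"twist":0},
  {"translation":[-1,0,-90],"twist":0},
], hand=50)

```text
t: 2.65
ee_pos: [0.432, -0.066, 0.0268]
ee_rot: [2.221, 2.221, 0.0]
contact_force: [0.1, -0.4, -0.9]
opening: 0.541
finger_force: 0.0
```

Call:
move_arm([
  {"translation":[0,0,0],"twist":0},
  {"translation":[0,0,0],"twist":0},
  {"translation":[0,0,0],"twist":0},
  {"translation":[0,0,0],"twist":0},
  {"translation":[0,0,0],"twist":0},
  {"translation":[0,0,0],"twist":0},
  {"translation":[0,0,0],"twist":0},
  {"translation":[0,0,20],"twist":0},
  {"translation":[0,0,55],"twist":0},
  {"translation":[0,0,90],"twist":0},
], hand=10)

```text
t: 3.9
ee_pos: [0.4317, -0.0659, 0.1176]
ee_rot: [-2.221, -2.221, 0.0]
contact_force: [0.4, 0.7, -1.3]
opening: 0.25
finger_force: 15.0
```

Call:
move_arm([
  {"translation":[15,20,0],"twist":0},
  {"translation":[46,60,0],"twist":0},
  {"translation":[77,100,0],"twist":0},
  {"translation":[108,140,0],"twist":0},
  {"translation":[130,168,0],"twist":0},
  {"translation":[142,184,0],"twist":0},
  {"translation":[147,190,0],"twist":0},
  {"translation":[147,190,0],"twist":0},
  {"translation":[147,190,0],"twist":0},
  {"translation":[147,190,0],"twist":0},
])

```text
t: 5.15
ee_pos: [0.5787, 0.1233, 0.1169]
ee_rot: [2.222, 2.22, -0.0]
contact_force: [-0.9, 0.2, -0.3]
opening: 0.257
finger_force: 15.0
```

```bash
cat > w.py <<'E'
from h import *
import sys
# recess: points with z 8..20mm within 35mm of guess; also the rim
g=np.array([float(a) for a in sys.argv[2:4]])/1000
p,d,i=shot('wrist');save(sys.argv[1],p);P=cloud(d,i);print(manip.get_state()['ee_pos'])
A=P.reshape(-1,3)
m=(np.hypot(A[:,0]-g[0],A[:,1]-g[1])<.034)&(A[:,2]>.008)&(A[:,2]<.021)
q=(A[m][:,:2]*1000).astype(np.float32);print('floor',m.sum(),cv2.minEnclosingCircle(q) if len(q) else 0, q.mean(0))
t=(np.hypot(A[:,0]-g[0],A[:,1]-g[1])<.10)&(A[:,2]>.022)&(A[:,2]<.035)
print('tray',t.sum(),cv2.minAreaRect((A[t][:,:2]*1000).astype(np.float32)))
E
python3 w.py w2.png 579 124
```

```text
[0.57883109 0.12343591 0.11691769]
floor 1408 ((578.3041381835938, 123.00276947021484), 23.015960693359375) [578.22064  125.284454]
tray 8217 ((605.4915161132812, 126.64697265625), (116.94017028808594, 93.38170623779297), 5.410895824432373)
```

View pics/w2.png

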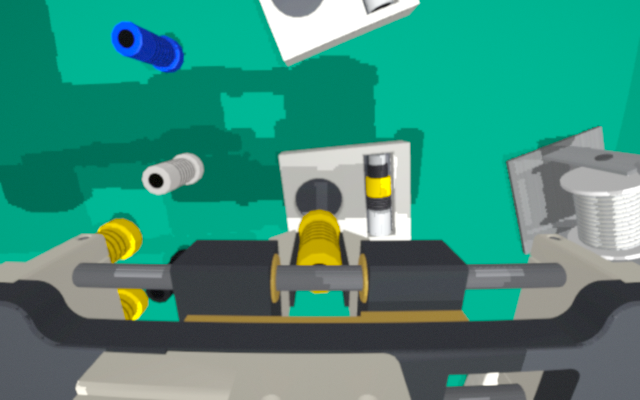

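The wrist view shows the yellow boot held at (320,240), over the recess at (318,195) of the tray with the yellow ring at (378,187). The recess centre is measured at (578,123), right below the boot. Lowering.

Call:
move_arm([
  {"translation":[0,0,-25],"twist":0},
  {"translation":[0,0,-50],"twist":0},
  {"translation":[0,0,-66],"twist":0},
  {"translation":[0,0,-72],"twist":0},
  {"translation":[0,0,-75],"twist":0},
  {"translation":[0,0,-75],"twist":0},
  {"translation":[0,0,-75],"twist":0},
  {"translation":[0,0,-75],"twist":0},
  {"translation":[0,0,-75],"twist":0},
  {"translation":[0,0,-75],"twist":0},
])

```text
t: 6.45
ee_pos: [0.5791, 0.124, 0.0418]
ee_rot: [2.221, 2.221, 0.0]
contact_force: [0.9, -0.8, 0.1]
opening: 0.258
finger_force: 15.0
```

Call:
move_arm([
  {"translation":[0,0,0],"twist":0},
  {"translation":[0,0,0],"twist":0},
  {"translation":[0,0,0],"twist":0},
  {"translation":[0,0,0],"twist":0},
  {"translation":[0,0,10],"twist":0},
  {"translation":[0,0,35],"twist":0},
  {"translation":[0,0,75],"twist":0},
  {"translation":[0,0,75],"twist":0},
  {"translation":[-40,9,75],"twist":0},
  {"translation":[-85,19,75],"twist":0},
], hand=46)

```text
t: 7.7
ee_pos: [0.4928, 0.143, 0.1162]
ee_rot: [-2.222, -2.22, 0.001]
contact_force: [-0.3, 0.2, -0.2]
opening: 0.499
finger_force: 0.0
```

Call:
move_arm([
  {"translation":[-30,6,0],"twist":0},
  {"translation":[-45,9,0],"twist":0},
  {"translation":[-45,9,0],"twist":0},
  {"translation":[-45,9,-25],"twist":0},
  {"translation":[-45,9,-60],"twist":0},
  {"translation":[-45,9,-90],"twist":0},
  {"translation":[-45,9,-90],"twist":0},
  {"translation":[-45,9,-90],"twist":0},
  {"translation":[-45,9,-90],"twist":0},
  {"translation":[-45,9,-90],"twist":0},
], hand=55)

```text
t: 8.95
ee_pos: [0.4497, 0.1521, 0.0276]
ee_rot: [2.221, 2.221, 0.003]
contact_force: [0.1, 0.6, 0.1]
opening: 0.601
finger_force: 0.0
```

Call:
move_arm([
  {"translation":[0,0,0],"twist":0},
  {"translation":[0,0,0],"twist":0},
  {"translation":[0,0,0],"twist":0},
  {"translation":[0,0,0],"twist":0},
  {"translation":[0,0,0],"twist":0},
  {"translation":[0,0,0],"twist":0},
  {"translation":[0,0,0],"twist":0},
  {"translation":[0,0,20],"twist":0},
  {"translation":[0,0,55],"twist":0},
  {"translation":[0,0,90],"twist":0},
], hand=10)

```text
t: 10.2
ee_pos: [0.4488, 0.152, 0.1175]
ee_rot: [-2.221, -2.221, 0.001]
contact_force: [1.3, 0.5, 0.2]
opening: 0.257
finger_force: 15.0
```

Call:
move_arm([
  {"translation":[12,-22,0],"twist":0},
  {"translation":[36,-66,0],"twist":0},
  {"translation":[60,-110,0],"twist":0},
  {"translation":[84,-155,0],"twist":0},
  {"translation":[108,-199,0],"twist":0},
  {"translation":[127,-235,0],"twist":0},
  {"translation":[139,-257,0],"twist":0},
  {"translation":[144,-266,0],"twist":0},
  {"translation":[144,-266,0],"twist":0},
  {"translation":[144,-266,0],"twist":0},
])

```text
t: 11.45
ee_pos: [0.5925, -0.1129, 0.1167]
ee_rot: [-2.22, -2.222, 0.0]
contact_force: [0.3, -0.1, 0.1]
opening: 0.26
finger_force: 15.0
```

```bash
python3 w.py w3.png 593 -114
```

```text
[ 0.59263322 -0.11283256  0.11679423]
floor 1376 ((592.5646362304688, -113.41868591308594), 22.990819931030273) [ 592.57446 -111.06275]
tray 7221 ((620.4860229492188, -112.33917236328125), (83.53324890136719, 116.7784194946289), 80.16976928710938)
```

View pics/w3.png

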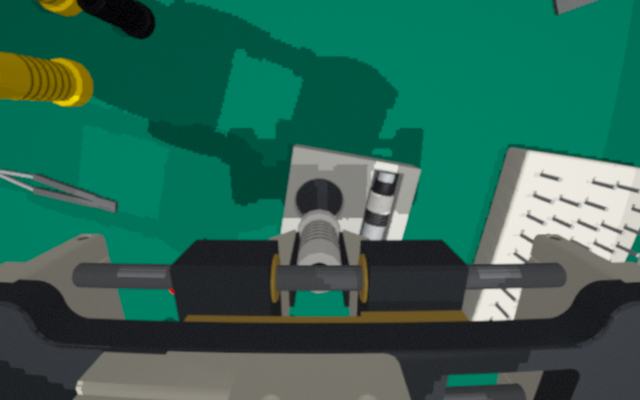

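The white boot is held at (320,240), over the recess at (319,197) of the white-ring tray (ring at 380,200), aligned to within 1 mm. Lowering.

Call:
move_arm([
  {"translation":[0,0,-25],"twist":0},
  {"translation":[0,0,-50],"twist":0},
  {"translation":[0,0,-66],"twist":0},
  {"translation":[0,0,-72],"twist":0},
  {"translation":[0,0,-75],"twist":0},
  {"translation":[0,0,-75],"twist":0},
  {"translation":[0,0,-75],"twist":0},
  {"translation":[0,0,-75],"twist":0},
  {"translation":[0,0,-75],"twist":0},
  {"translation":[0,0,-75],"twist":0},
])

```text
t: 12.75
ee_pos: [0.5931, -0.114, 0.0418]
ee_rot: [2.221, 2.221, 0.0]
contact_force: [0.2, -0.3, 0.4]
opening: 0.262
finger_force: 15.0
```

Call:
move_arm([
  {"translation":[0,0,0],"twist":0},
  {"translation":[0,0,0],"twist":0},
  {"translation":[0,0,0],"twist":0},
  {"translation":[0,0,0],"twist":0},
  {"translation":[0,0,10],"twist":0},
  {"translation":[0,0,35],"twist":0},
  {"translation":[0,0,75],"twist":0},
  {"translation":[0,0,75],"twist":0},
  {"translation":[-35,-19,75],"twist":0},
  {"translation":[-75,-40,75],"twist":0},
], hand=46)

```text
t: 14.0
ee_pos: [0.5171, -0.154, 0.1164]
ee_rot: [-2.22, -2.223, 0.0]
contact_force: [-0.5, -0.8, 0.2]
opening: 0.5
finger_force: 0.0
```

Call:
move_arm([
  {"translation":[-35,-19,0],"twist":0},
  {"translation":[-50,-27,0],"twist":0},
  {"translation":[-50,-27,0],"twist":0},
  {"translation":[-50,-27,-25],"twist":0},
  {"translation":[-50,-27,-60],"twist":0},
  {"translation":[-50,-27,-90],"twist":0},
  {"translation":[-50,-27,-90],"twist":0},
  {"translation":[-50,-27,-90],"twist":0},
  {"translation":[-50,-27,-90],"twist":0},
  {"translation":[-50,-27,-90],"twist":0},
], hand=55)

```text
t: 15.25
ee_pos: [0.4686, -0.1812, 0.0277]
ee_rot: [2.22, 2.22, 0.001]
contact_force: [0.5, -0.5, -0.7]
opening: 0.599
finger_force: 0.0
```

Call:
move_arm([
  {"translation":[0,0,0],"twist":0},
  {"translation":[0,0,0],"twist":0},
  {"translation":[0,0,0],"twist":0},
  {"translation":[0,0,0],"twist":0},
  {"translation":[0,0,0],"twist":0},
  {"translation":[0,0,0],"twist":0},
  {"translation":[0,0,0],"twist":0},
  {"translation":[0,0,20],"twist":0},
  {"translation":[0,0,55],"twist":0},
  {"translation":[0,0,90],"twist":0},
], hand=10)

```text
t: 16.5
ee_pos: [0.4678, -0.1808, 0.1175]
ee_rot: [-2.221, -2.221, 0.0]
contact_force: [0.5, 0.0, -0.5]
opening: 0.259
finger_force: 15.0
```

Call:
move_arm([
  {"translation":[12,-17,0],"twist":0},
  {"translation":[36,-52,0],"twist":0},
  {"translation":[60,-87,0],"twist":0},
  {"translation":[80,-116,0],"twist":0},
  {"translation":[90,-131,0],"twist":0},
  {"translation":[94,-136,0],"twist":0},
  {"translation":[94,-136,0],"twist":0},
  {"translation":[94,-136,0],"twist":0},
  {"translation":[94,-136,0],"twist":0},
  {"translation":[94,-136,0],"twist":0},
])

```text
t: 17.75
ee_pos: [0.562, -0.3167, 0.117]
ee_rot: [2.221, 2.222, 0.0]
contact_force: [-0.4, 0.2, -0.5]
opening: 0.258
finger_force: 15.0
```

```bash
python3 w.py w4.png 562 -317
```

```text
[ 0.56200109 -0.31673048  0.11692929]
floor 1397 ((556.9570922851562, -313.31036376953125), 27.68015480041504) [ 559.7586  -314.43695]
tray 6215 ((583.30224609375, -331.2476501464844), (94.44950103759766, 117.19487762451172), 57.54716873168945)
```

View pics/w4.png

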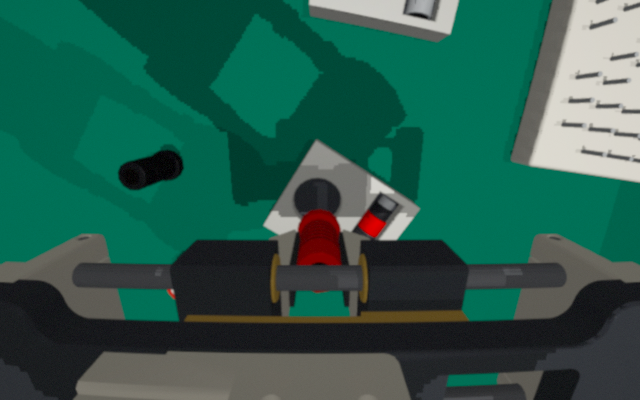

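The red boot is held at (320,240), over the recess at (318,196) of the red-ring tray (ring at 373,222). The tray rectangle puts the recess at (560.5,-316.7), so I shift -1 mm in x and lower.

Call:
move_arm([
  {"translation":[-1,0,-25],"twist":0},
  {"translation":[-1,0,-50],"twist":0},
  {"translation":[-1,0,-66],"twist":0},
  {"translation":[-1,0,-72],"twist":0},
  {"translation":[-1,0,-75],"twist":0},
  {"translation":[-1,0,-75],"twist":0},
  {"translation":[-1,0,-75],"twist":0},
  {"translation":[-1,0,-75],"twist":0},
  {"translation":[-1,0,-75],"twist":0},
  {"translation":[-1,0,-75],"twist":0},
])

```text
t: 19.05
ee_pos: [0.561, -0.317, 0.0418]
ee_rot: [2.221, 2.221, 0.0]
contact_force: [-1.1, 0.4, -0.5]
opening: 0.255
finger_force: 15.0
```

Call:
move_arm([
  {"translation":[0,0,0],"twist":0},
  {"translation":[0,0,0],"twist":0},
  {"translation":[0,0,0],"twist":0},
  {"translation":[0,0,0],"twist":0},
  {"translation":[0,0,10],"twist":0},
  {"translation":[0,0,35],"twist":0},
  {"translation":[0,0,75],"twist":0},
  {"translation":[0,0,85],"twist":0},
  {"translation":[-10,40,85],"twist":0},
  {"translation":[-19,90,85],"twist":0},
], hand=46)

```text
t: 20.3
ee_pos: [0.5413, -0.2266, 0.1263]
ee_rot: [-2.223, -2.219, -0.0]
contact_force: [-0.6, 0.6, -0.3]
opening: 0.503
finger_force: 0.0
```

Call:
move_arm([
  {"translation":[-10,50,0],"twist":0},
  {"translation":[-21,100,0],"twist":0},
  {"translation":[-31,150,0],"twist":0},
  {"translation":[-42,200,0],"twist":0},
  {"translation":[-52,250,0],"twist":0},
  {"translation":[-63,300,0],"twist":0},
  {"translation":[-73,350,0],"twist":0},
  {"translation":[-84,400,0],"twist":0},
  {"translation":[-94,450,0],"twist":0},
  {"translation":[-100,483,0],"twist":0},
], hand=55)

```text
t: 21.55
ee_pos: [0.4409, 0.258, 0.1265]
ee_rot: [-2.219, -2.223, 0.001]
contact_force: [0.0, 0.7, 0.5]
opening: 0.599
finger_force: 0.0
```

Commanded now is about (442,256,127), above the blue boot. Next I descend 100, grip and lift.

Call:
move_arm([
  {"translation":[0,0,0],"twist":0},
  {"translation":[0,0,-25],"twist":0},
  {"translation":[0,0,-65],"twist":0},
  {"translation":[0,0,-100],"twist":0},
  {"translation":[0,0,-100],"twist":0},
  {"translation":[0,0,-100],"twist":0},
  {"translation":[0,0,-100],"twist":0},
  {"translation":[0,0,-100],"twist":0},
  {"translation":[0,0,-100],"twist":0},
  {"translation":[0,0,-100],"twist":0},
])

```text
t: 22.8
ee_pos: [0.4421, 0.2561, 0.027]
ee_rot: [2.221, 2.221, 0.001]
contact_force: [0.5, 0.8, -0.3]
opening: 0.601
finger_force: 0.0
```

Call:
move_arm([
  {"translation":[0,0,0],"twist":0},
  {"translation":[0,0,0],"twist":0},
  {"translation":[0,0,0],"twist":0},
  {"translation":[0,0,0],"twist":0},
  {"translation":[0,0,0],"twist":0},
  {"translation":[0,0,0],"twist":0},
  {"translation":[0,0,0],"twist":0},
  {"translation":[0,0,20],"twist":0},
  {"translation":[0,0,55],"twist":0},
  {"translation":[0,0,90],"twist":0},
], hand=10)

```text
t: 24.05
ee_pos: [0.4418, 0.2559, 0.1176]
ee_rot: [-2.221, -2.221, 0.001]
contact_force: [-0.3, 0.3, 0.8]
opening: 0.257
finger_force: 15.0
```

Call:
move_arm([
  {"translation":[15,6,0],"twist":0},
  {"translation":[48,18,0],"twist":0},
  {"translation":[80,30,0],"twist":0},
  {"translation":[105,39,0],"twist":0},
  {"translation":[119,44,0],"twist":0},
  {"translation":[119,44,0],"twist":0},
  {"translation":[119,44,0],"twist":0},
  {"translation":[119,44,0],"twist":0},
  {"translation":[119,44,0],"twist":0},
  {"translation":[119,44,0],"twist":0},
])

```text
t: 25.3
ee_pos: [0.5609, 0.3, 0.1169]
ee_rot: [2.221, 2.221, 0.0]
contact_force: [0.0, 0.3, 0.2]
opening: 0.257
finger_force: 15.0
```

```bash
python3 w.py w5.png 561 300
```

```text
[0.56091551 0.30000438 0.11687428]
floor 1403 ((561.7230224609375, 299.1083679199219), 22.975814819335938) [561.84534 301.6029 ]
tray 8834 ((586.9934692382812, 309.55596923828125), (116.73419952392578, 94.91799926757812), 21.806917190551758)
```

View pics/w5.png

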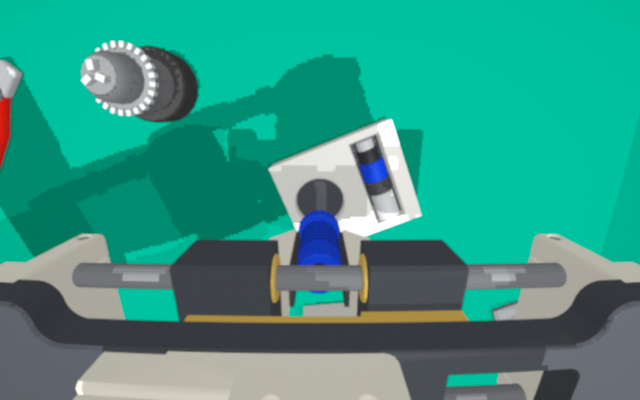

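The blue boot is held at (320,240), over the recess at (320,200) of the blue-ring tray (ring at 374,170). The recess is at (561.8,299.3), so I shift +1 mm in x, lower, release and retreat up.

Call:
move_arm([
  {"translation":[1,0,-25],"twist":0},
  {"translation":[1,0,-50],"twist":0},
  {"translation":[1,0,-66],"twist":0},
  {"translation":[1,0,-72],"twist":0},
  {"translation":[1,0,-75],"twist":0},
  {"translation":[1,0,-75],"twist":0},
  {"translation":[1,0,-75],"twist":0},
  {"translation":[1,0,-75],"twist":0},
  {"translation":[1,0,-75],"twist":0},
  {"translation":[1,0,-75],"twist":0},
])

```text
t: 26.6
ee_pos: [0.562, 0.3, 0.0418]
ee_rot: [2.221, 2.221, 0.0]
contact_force: [0.5, 0.0, 0.1]
opening: 0.255
finger_force: 15.0
```

Call:
move_arm([
  {"translation":[0,0,0],"twist":0},
  {"translation":[0,0,0],"twist":0},
  {"translation":[0,0,0],"twist":0},
  {"translation":[0,0,0],"twist":0},
  {"translation":[0,0,10],"twist":0},
  {"translation":[0,0,35],"twist":0},
  {"translation":[0,0,80],"twist":0},
  {"translation":[-30,-20,130],"twist":0},
  {"translation":[-60,-40,160],"twist":0},
  {"translation":[-80,-60,180],"twist":0},
], hand=46)

```text
t: 27.85
ee_pos: [0.4812, 0.2397, 0.2244]
ee_rot: [2.22, 2.221, 0.004]
contact_force: [0.6, -0.7, -0.1]
opening: 0.502
finger_force: 0.0
```

```bash
cp scene.npz scene0.npz; cp side.npz side0.npz; python3 - <<'E'
from h import *
from scipy.optimize import least_squares
S={}
for n in("scene","side"):
    p,d,i=shot(n); save(n+'_end.png',p); S[n]=cloud(d,i).reshape(-1,3)
for b,c0 in {'yellow':(578.3,123.5),'white':(592.8,-113.6),'red':(560.5,-316.7),'blue':(561.8,299.3),'blackA':(413.3,-284.7),'blackB':(432.7,48.6)}.items():
    for n,A in S.items():
        g=np.array(c0)/1000;lo=.034 if b[:3]!='bla' else .016
        q=A[(np.hypot(*(A[:,:2]-g).T)<.03)&(A[:,2]>lo)&(A[:,2]<.085)]
        f=least_squares(lambda c:np.hypot(*(q[:,:2]-c).T)-.012,q[:,:2].mean(0),loss='soft_l1',f_scale=.002)
        print(b,n,'off mm',((f.x-g)*1000).round(1),'top',(np.percentile(q[:,2],98)*1000).round(1),len(q))
E
```

```text
yellow scene off mm [ 2.5 -0. ] top 75.4 196
yellow side off mm [0.9 0.6] top 74.2 165
white scene off mm [ 2.7 -0.7] top 75.3 146
white side off mm [ 0.7 -0.2] top 74.8 221
red scene off mm [0.2 0.5] top 75.5 108
red side off mm [1.2 0.3] top 75.3 314
blue scene off mm [1.8 0.4] top 75.2 265
blue side off mm [0.3 0.6] top 74.8 138
blackA scene off mm [ 0.3 -0.3] top 62.1 105
blackA side off mm [-0.8  0.8] top 61.5 351
blackB scene off mm [ 0.8 -0.6] top 60.7 162
blackB side off mm [-1.2  0.3] top 60.2 210
```

View pics/scene_end.png

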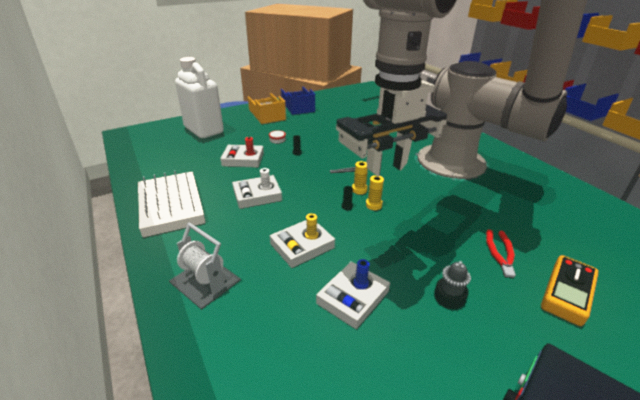

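All four boots stand in their matching trays: red (249,146), white (265,178), yellow (312,226) and blue (363,273). They are within about 3 mm of centre, with tops at about 74–75 mm. The black boots at (296,145) and (347,197) have not moved.

```bash
python3 -c "
from bench import manip
print(manip.finish_job())"
```

```text
the job is handed in; nothing more can be done
None
```

The job is handed in: all four coloured boots stand upright in their matching trays, within about 3 mm of centre by the cameras, and the two black boots were not moved; the judge's verdict was not shown.

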